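# Load the loaf dishes into the spring dispenser

## Robot

A 6-joint arm with a two-finger parallel gripper is mounted at the origin on the work surface. World frame = base frame: x ahead of the robot, y to its left, z up, the work surface at z = 0. Lengths are in m, angles in rad, forces in N, time in s.
With the tool pointing down it reaches from about 0.3 to 0.875 m from the base axis. Payload 6.4 kg.
Tool frame: the origin (TCP) lies midway between the tips of the shut fingers; the grasp point (between the pads) lies 19 mm behind it; z points along the fingers, y is the line along which they close (so a half turn about z gives the same grasp; the last joint's range is limited). The gripper opens to 85 mm and grips with 20 to 120 N. Pads are 22 mm wide; open, the fingers measure 114 mm over their backs; the gripper's body (76 mm by 85 mm) begins 54 mm behind the grasp point. The pads swing forward as they close: fully open they stand 13 mm farther back than shut.
Start: joints at [-1.458, 0.181, 1.607, -0, 1.354, -0.206], TCP at [0.18, -0.546, 0.231] pointing down, gripper open.
Joint ranges: [-2.99, 2.99], [-0.89, 2.07], [0.3, 2.58], [-1.14, 4.28], [0, 2.63], [-3.12, 3.12]. Speed limits (rad/s): [2.57, 2.57, 3.01, 3.14, 3.14, 3.14].

## Interface

Orientations are given as a unit quaternion [w, x, y, z].
In Python, from bench import status, camera, ctrl gives the robot as it stands. The module is installed in compiled form; this text tells all that it offers.
- The arm moves only by the shell command python3 -m handwheel 'ROWS'. ROWS is JSON, a list that holds one entry, the list of rows, each a list of 7 numbers: the opening, from -1 (shut) to 1 (fully open), then the shift along the tool's x, y, z in cm, then the turn, a rotation vector about the tool's x, y, z in degrees. A call has 1 to 10 rows; each row is the pose to reach, as a shift and turn from the pose commanded when the call began, along the tool's axes at that moment; what a row does not reach only later rows make up. A row lasts 1/8 s, in which the tool goes at most 62.5 mm and 10.7 degrees, less where a joint would pass 70% of its speed; a pose out of reach is approached as far as the arm can. A call with a gripper value outside its range is refused whole. The fingers move at their own pace and stop on an object; the grip force is fixed at half the most. Time passes only in rows, so rows that repeat a pose let the fingers close. It gives the time, the measured TCP pose, the force, the opening and the grip force at its end, in the units of the state.
- status.get_obs(): the state, without advancing time (a new reading comes with each control period).
- camera(name): name is "side" or "top"; returns a dict with "frame" (384x512x3 uint8, blue, green, red), "depth" (384x512 float32, m along the optical axis (not along the pixel's ray), 0 where there is no reading), "fx", "fy", "cx", "cy" (pixels), "extrinsics" (4x4, takes a point from camera to world coordinates). Camera axes: x right, y down, z forward; pixel columns grow to the right and rows downward; lengths in m; the calibration is good to about 2 mm. A picture is of the moment at which its call begins.
- ctrl.hand_in(): hands the job in; it is judged then, once.
The state is a dict: "time_s": time; "q": joint angles; "dq": joint speeds; "joint_efforts": joint torques, N m; "eef_pos": TCP position; "eef_rot": TCP orientation; "wrist_force": force on the tool from outside, world axes, zero at the start; "torque": the same for the moment, N m; "opening": opening from 0.0 (shut) to 1.0 (fully open); "grasp_force": force on a finger pad.
Only numpy, scipy, OpenCV 4.12 (cv2) and the standard library are available. Lean on these libraries where they do the work, as an engineer would, in place of code of your own. Each camera call takes 0.05 s, during which the arm holds its last target. There are 200 camera calls.

## Task

First clear the dish dispenser: lift the pail off it by its handle and set it down gently, upright, on the round cork trivet. Then take the deep dish from the sloping draining stand, lay it flat on the bare counter and let go, so that you can take it again squarely from above; put it in the dispenser, push it down until its rim is flush with the top of the guides, and let go. Last, put the shallow dish on top of it and push the pile down until the shallow dish's rim is flush in turn, leaving everything else on the counter undisturbed.

Things in the scene. Friction and masses are not known exactly. Their poses are not given: they have to be found in the camera images.
- dispenser: Fixed steel dish dispenser: base 130 x 100 x 30 mm high, corner guide plates 5 mm thick, tops at 125 mm, round an upright well 92 (x) by 70 mm (y). Between the guides, above 30 mm height, the long sides (+-y) are open for their middle 60 mm and the ends for 30 mm, so fingers holding a dish by its long sides go down with it. Origin: centre of underside. Yaw within 0.6 rad, at any of three places.
- mouth (a point): Centre of the dispenser's mouth, level with the top of the guides, 125 mm above the counter; axes as the dispenser's.
- platform (a joint): How far the spring-loaded platform (grey plate 86 x 64 mm in the well) has sunk, m: 0 = highest, its top 8 mm below the guides' tops; 0.075 = bottom. Starts at 0 to 0.018. Spring 70 N/m and 6 N of sliding friction: a dish's weight alone does not sink it; pushed down (6 to 12 N) it sinks and stays where it is left, it does not rise again.
- pail: Empty open aluminium pail, about 0.3 kg, 110 mm across the base, 120 mm across the rim, 75 mm high, with a rigid arched handle rising over its middle, standing over the dispenser's mouth on the tops of the guides. Origin: centre of its underside.
- pail_handle (a point): Centre of the wooden grip on top of the pail's handle, 120 mm above the pail's underside: a bar 14 mm wide (pail's x), 74 mm long (pail's y), 14 mm high, open below. Take it from above across its 14 mm.
- trivet: Fixed round cork trivet, 150 mm across, 8 mm thick. Origin: centre of its underside.
- stand: Fixed wooden draining stand: foot 110 mm long (x -43 to +67), 44 mm wide (y), 10 mm high; a back plate 40 mm wide, sloping 60 degrees from level, and at its lower front end a stop square to it. Faces its own -x. Greatest height 95 mm. Origin: on the counter, middle of its width, below the dish's origin.
- deep: Deep loaf dish, white stoneware, 0.22 kg: open box 84 (x) by 60 (y) by 40 mm high, walls and floor 4 mm. Origin: centre of underside; z points out of its open side. Starts leaning in the stand: underside on the 60 degree slope, open side to the stand's front and up, +x end up, -x end on the stop, origin 56 mm above the counter; its long sides overhang the stand by 8 mm and are free.
- deep_rim (a point): Centre of the deep dish's open top, level with its rim, 40 mm above its underside along its z.
- shallow: Shallow loaf dish, same make, about 0.16 kg: 84 mm (x) by 60 mm (y) by 28 mm high, walls and floor 4 mm, lying flat and open side up on the counter at any yaw. Origin: centre of its underside. In the pile it rests on the deep dish's rim (it does not nest).
- shallow_rim (a point): Centre of the shallow dish's open top, level with its rim, 28 mm above its underside.
- mug: Bystander: white mug with a handle at its +y, 76 mm across the rim, 85 mm high, about 110 mm with the handle. Origin: centre of its underside.
- syrup: Bystander: amber glass bottle, 64 mm across, 200 mm tall. Origin: centre of its underside.
- sugar: Bystander: glass jar, 72 mm across, 110 mm tall. Origin: centre of its underside.
- shaker: Bystander: steel canister, 50 mm across, 85 mm tall. Origin: centre of its underside.
- saucer: Bystander: white plate, 130 mm across, 18 mm high. Origin: centre of its underside.
- tamper: Bystander: steel coffee tamper standing on its foot, 58 mm across, 85 mm tall. Origin: centre of its underside.
- napkins: Fixed black napkin box, 120 (x) x 150 (y) x 90 mm high, always at the same place near the robot's right. Origin: centre of its underside. Other fixed equipment stands only beyond x = 0.79 m or beyond 0.6 m to either side.

How it is judged:
By the outcome, as a careful person would: the job done as asked, in the order asked, and still so for the second after the job is handed in, with the robot touching nothing.
It also fails if it takes over 72 s, if anything falls off the work surface, if the arm or the gripper's body presses on something with over 40 N, if the wrist force passes 120 N, or if a joint passes its speed limit or range.

## Working session

There is one attempt and no reset: what is moved stays moved. The work goes in short steps, Python scripts to look and compute and a shell command to move; the robot and the scene stay as the last step left them, time stands still between calls to the robot, and variables do not carry over. Pictures are saved under pics/ and viewed, at most 10 in all, crops included, and the job is handed in when it is done.

```bash
mkdir -p pics; cat > h.py <<'E'
import numpy as np, cv2
from bench import status, camera, ctrl
from scipy.spatial.transform import Rotation as R
def cloud(c):
    d=c["depth"]; v,u=np.mgrid[:d.shape[0],:d.shape[1]]
    p=np.stack([(u-c["cx"])/c["fx"]*d,(v-c["cy"])/c["fy"]*d,d,np.ones_like(d)],-1)
    w=(p@np.array(c["extrinsics"]).T)[...,:3]; w[d<=0]=np.nan
    return w
E
python3 - <<'E'
from h import *
o=status.get_obs(); print({k:np.round(v,3).tolist() for k,v in o.items()})
for n in ("top","side"):
    c=camera(n); cv2.imwrite(f"pics/{n}0.png",c["frame"]); np.savez(f"{n}0.npz",**c)
    print(n,c["fx"],c["cx"],c["cy"],np.round(c["extrinsics"],3).tolist())
E
```

```text
{'time_s': 0.0, 'q': [-1.458, 0.182, 1.608, 0.0, 1.354, -0.206], 'dq': [0.002, 0.001, 0.001, -0.0, 0.001, -0.001], 'joint_efforts': [-0.001, -44.487, -35.134, -0.0, 0.009, -0.0], 'eef_pos': [0.18, -0.545, 0.23], 'eef_rot': [-0.001, 0.987, 0.159, 0.0], 'wrist_force': [0.381, 0.106, 0.47], 'torque': [0.018, 0.027, -0.043], 'grasp_force': 0.0, 'opening': 0.996}
top 467.24398480753274 262.1463735923423 190.47784515990395 [[0.079, -0.971, 0.224, 0.225], [-0.997, -0.079, 0.012, -0.022], [0.006, -0.224, -0.975, 1.597], [0.0, 0.0, 0.0, 1.0]]
side 437.9937459475947 252.73119422767695 192.77183387776216 [[-0.998, -0.038, 0.048, 0.477], [-0.061, 0.738, -0.672, 0.933], [-0.01, -0.673, -0.739, 1.221], [0.0, 0.0, 0.0, 1.0]]
```

View pics/top0.png

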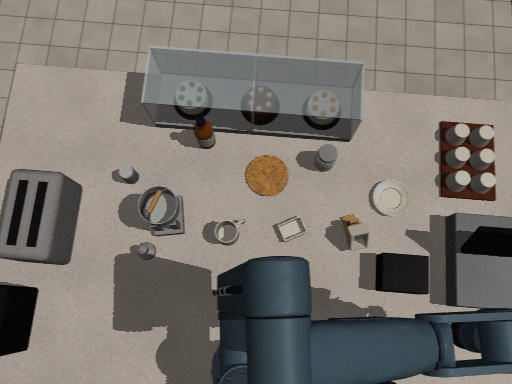

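View pics/side0.png

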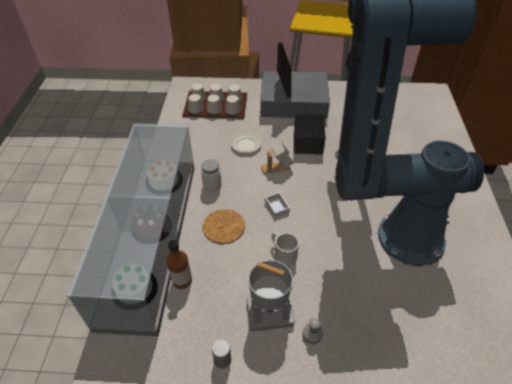

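The top view shows the pail on the dispenser at (158,207), the trivet at (267,176), the shallow dish at (291,229), the stand with the deep dish at (355,232) and the mug at (227,231). In the side view the pail is at (270,285) and the deep dish at (278,157). Next I measure.

```bash
python3 - <<'E'
from h import *
C={n:dict(np.load(f"{n}0.npz")) for n in("top","side")}
W={n:cloud(C[n]) for n in C}
def rect(p): 
    r=cv2.minAreaRect((p[:,:2]*1000).astype(np.float32)); return [np.round(x,1) for x in r]
def sel(n,box,zl,zh,mask=None):
    u0,v0,u1,v1=box; w=W[n][v0:v1,u0:u1]; m=(w[...,2]>zl)&(w[...,2]<zh)
    f=cv2.cvtColor(C[n]["frame"],cv2.COLOR_BGR2HSV)[v0:v1,u0:u1]
    if mask=="orange": m&=(f[...,0]<25)&(f[...,1]>120)
    return w[m]
hb={"top":(130,180,190,240),"side":(240,250,305,330)}
for n in W:
    p=sel(n,hb[n],.225,.27,"orange"); print(n,"handle",len(p),p.mean(0).round(4),rect(p))
    p=sel(n,hb[n],.185,.215); print("pail rim",len(p),rect(p),np.round(cv2.minEnclosingCircle((p[:,:2]*1000).astype(np.float32))[0],1))
p=sel("top",(240,150,295,200),.003,.02,"orange");print("trivet",rect(p),p[:,2].mean())
p=sel("side",(195,205,250,246),.003,.02,"orange");print("trivet",rect(p),p[:,2].mean())
sb={"top":(270,210,312,246),"side":(260,190,292,220)}
for n in W:
    p=sel(n,sb[n],.015,.05);print(n,"shallow",len(p),rect(p),np.median(p[:,2]))
db={"top":(140,195,195,240),"side":(240,295,300,330)}
p=sel("top",(140,190,195,242),.02,.045);print("disp base",len(p),rect(p))
p=sel("side",(240,290,300,332),.02,.04);print("disp base",len(p),rect(p))
for n,b in {"top":(335,208,375,255),"side":(256,138,295,178)}.items():
    for lo,hi in((.02,1),(.06,1)):
        p=sel(n,b,lo,hi);print(n,"stand+deep",lo,len(p),rect(p),p[:,2].max())
    p=sel(n,b,.005,.2,"orange");print("orange",len(p),rect(p),p[:,2].min(),p[:,2].max())
out=[]
for n,b in {"top":(335,205,379,250),"side":(252,134,296,179)}.items():
    out.append(cv2.resize(C[n]["frame"][b[1]:b[3],b[0]:b[2]],(396,400),interpolation=cv2.INTER_CUBIC))
cv2.imwrite("pics/deep.png",np.hstack(out))
E
```

```text
top handle 108 [0.4768 0.3084 0.2522] [array([477. , 308.8]), array([15.7, 72. ]), np.float64(69.7)]
pail rim 232 [array([476.3, 308.6]), array([117.1, 118.5]), np.float64(3.8)] [477.6 308.9]
side handle 114 [0.4767 0.3134 0.2503] [array([477.4, 312. ]), array([15. , 68.6]), np.float64(68.3)]
pail rim 356 [array([478.1, 310.8]), array([118.6, 120.6]), np.float64(3.9)] [478.6 310.9]
trivet [array([647.1, -15. ]), array([145.9, 145.9]), np.float64(55.1)] 0.00915929193559512
trivet [array([649.6, -10.3]), array([139.3, 144.5]), np.float64(1.9)] 0.007568669475565093
top shallow 132 [array([ 463.1, -115.3]), array([60.2, 84.3]), np.float64(27.6)] 0.026939475545418978
side shallow 170 [array([ 465.3, -111.6]), array([62.9, 90.6]), np.float64(27.9)] 0.023990147243098003
disp base 325 [array([473. , 308.7]), array([128.2, 100.6]), np.float64(9.9)]
disp base 653 [array([476.4, 313.3]), array([129.7, 101.7]), np.float64(9.8)]
top stand+deep 0.02 593 [array([ 456.4, -325. ]), array([97.3, 62.2]), np.float64(15.6)] 0.11973704530488294
top stand+deep 0.06 343 [array([ 462.1, -323.5]), array([85.4, 62.2]), np.float64(15.6)] 0.11973704530488294
orange 138 [array([ 497.4, -310.7]), array([58.5, 40.6]), np.float64(16.5)] 0.00511364198142239 0.09584348752064997
side stand+deep 0.02 426 [array([ 475.9, -371.1]), array([170., 144.]), np.float64(86.9)] 0.11386665414404828
side stand+deep 0.06 274 [array([ 466.3, -319.1]), array([81.5, 67.8]), np.float64(17.5)] 0.11386665414404828
orange 63 [array([ 491.5, -310.2]), array([72.7, 36.9]), np.float64(18.5)] 0.005389369387720722 0.08228235110981452
```

View pics/deep.png

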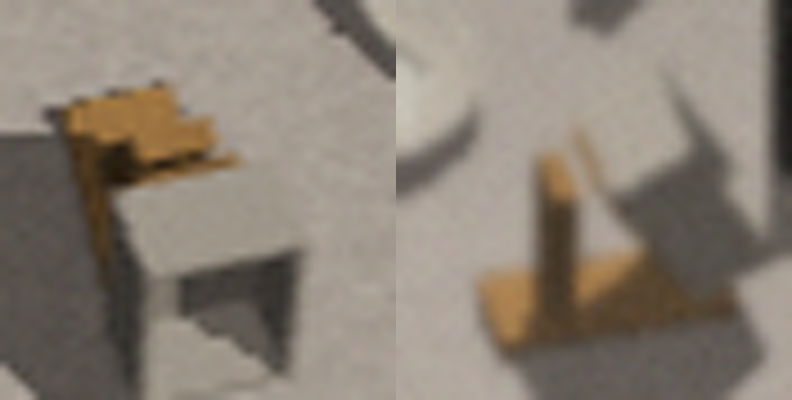

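The crop shows the deep dish leaning on the stand with its open side towards the robot, and the stand's foot and post behind it. I add a pose helper, refine the stand pose, and work out the approach to the handle.

```bash
cat >> h.py <<'E'
def rel(pos,yang,tilt=0,tdir=0):
    """shift cm / rotvec deg in current tool axes to TCP pos, tool y at yang deg (mod 180) when pointing down,
    then tool tilted by tilt deg so that its z leans towards world direction tdir deg"""
    o=status.get_obs(); q=o["eef_rot"]; R0=R.from_quat([q[1],q[2],q[3],q[0]]); best=None
    for a in (yang,yang+180):
        a=np.radians(a); y=np.array([np.cos(a),np.sin(a),0]); z=np.array([0,0,-1.]); x=np.cross(y,z)
        t=np.radians(tdir); ax=np.cross(z,[np.cos(t),np.sin(t),0])
        Rt=R.from_rotvec(ax*np.radians(tilt))*R.from_matrix(np.stack([x,y,z],1))
        rv=np.degrees((R0.inv()*Rt).as_rotvec())
        if best is None or np.linalg.norm(rv)<np.linalg.norm(best): best=rv
    d=np.array(pos)-o["eef_pos"]
    print("shift",(R0.inv().apply(d)*100).round(2),"rot",best.round(1),"rows>=",round(max(np.linalg.norm(d)/.0625,np.linalg.norm(best)/10.7),1))
E
python3 - <<'E'
from h import *
for n,b in {"top":(335,208,375,255),"side":(256,138,295,178)}.items():
    c=dict(np.load(f"{n}0.npz")); w=cloud(c)[b[1]:b[3],b[0]:b[2]].reshape(-1,3)
    for yaw in (15.6,17):
        a=np.radians(yaw); s=w[:,0]*np.cos(a)+w[:,1]*np.sin(a); t=-w[:,0]*np.sin(a)+w[:,1]*np.cos(a)
        m=w[:,2]>.099; mid=(np.percentile(s[m],1)+np.percentile(s[m],99))/2; tm=(np.percentile(t[m],1)+np.percentile(t[m],99))/2
        s0=mid+.0055
        print(n,yaw,m.sum(),"s",s[m].min(),s[m].max(),"t",t[m].min(),t[m].max(),"zmax",w[m,2].max(),
          "origin",np.round([s0*np.cos(a)-tm*np.sin(a),s0*np.sin(a)+tm*np.cos(a)],4))
rel([.42,-.15,.36],-91); rel([.477,.310,.32],-111)
E
```

```text
top 15.6 166 s 0.33851187360638935 0.37920704579121345 t -0.4668739098901881 -0.40483267109340376 zmax 0.11973704530488294 origin [ 0.4671 -0.322 ]
top 17 166 s 0.32818509344647057 0.36841539203602225 t -0.4754343177588467 -0.4137273444300634 zmax 0.11973704530488294 origin [ 0.4667 -0.3217]
side 15.6 85 s 0.34239572389928036 0.3806912469176442 t -0.4661225144525799 -0.4017543607348312 zmax 0.11386665414404828 origin [ 0.4702 -0.3191]
side 17 85 s 0.33111267204407946 0.37004132436530257 t -0.4744975193640032 -0.4108315103737303 zmax 0.11386665414404828 origin [ 0.4703 -0.319 ]
shift [ 35.17 -30.06 -12.89] rot [-0.1 -0.  19.3] rows>= 7.7
shift [ 55.   -71.95  -8.82] rot [-0.1  0.  39.3] rows>= 14.6
```

```bash
python3 -m handwheel '[[[0.2,35,-30,-13,0,0,19],[0.2,35,-30,-13,0,0,19],[0.2,35,-30,-13,0,0,19],[0.2,35,-30,-13,0,0,19],[0.2,35,-30,-13,0,0,19],[0.2,35,-30,-13,0,0,19],[0.2,35,-30,-13,0,0,19],[0.2,55,-72,-9,0,0,39],[0.2,55,-72,-9,0,0,39],[0.2,55,-72,-9,0,0,39]]]'; python3 -m handwheel '[[[0.2,0,0,0,0,0,0],[0.2,0,0,0,0,0,0]]]'; python3 - <<'E'
from h import *
rel([.477,.310,.32],-111)
E
```

```text
time_s: 1.35
eef_pos: [0.4253, -0.0183, 0.3402]
eef_rot: [0.0, 0.983, -0.182, 0.0]
wrist_force: [0.5, -0.5, 0.3]
opening: 0.605
grasp_force: 0.0
time_s: 1.6
eef_pos: [0.4252, -0.0197, 0.3402]
eef_rot: [0.0, 0.984, -0.179, -0.0]
wrist_force: [-0.1, -0.5, -0.3]
opening: 0.599
grasp_force: 0.0
shift [ -6.77 -32.68   2.01] rot [0.  0.  0.4] rows>= 5.4
```

```bash
python3 -m handwheel '[[[0.2,-6.8,-32.7,1.5,0,0,0.4],[0.2,-6.8,-32.7,1.5,0,0,0.4],[0.2,-6.8,-32.7,1.5,0,0,0.4],[0.2,-6.8,-32.7,1.5,0,0,0.4],[0.2,-6.8,-32.7,1.5,0,0,0.4],[0.2,-6.8,-32.7,1.5,0,0,0.4],[0.2,-6.8,-32.7,1.5,0,0,0.4],[0.2,-6.8,-32.7,1.5,0,0,0.4]]]'; python3 - <<'E'
from h import *
out=[]
for n,b in {"top":(110,150,210,250),"side":(220,190,320,290)}.items():
    c=camera(n); np.savez(f"{n}1.npz",**c); out.append(cv2.resize(c["frame"][b[1]:b[3],b[0]:b[2]],(400,400),interpolation=cv2.INTER_CUBIC))
    T=np.linalg.inv(c["extrinsics"]); p=T@np.r_[status.get_obs()["eef_pos"],1]; print(n,"tcp px",p[0]/p[2]*c["fx"]+c["cx"],p[1]/p[2]*c["fy"]+c["cy"])
cv2.imwrite("pics/grip1.png",np.hstack(out)); rel([.477,.310,.226],-111)
E
```

```text
time_s: 2.6
eef_pos: [0.4781, 0.3081, 0.3254]
eef_rot: [0.0, 0.983, -0.185, -0.0]
wrist_force: [-0.2, 0.5, -0.8]
opening: 0.601
grasp_force: 0.0
top tcp px 148.15447211169368 195.2605127249234
side tcp px 271.16457598507003 250.18941667219084
shift [-0.16 -0.12  9.98] rot [ 0.  -0.  -0.3] rows>= 1.6
```

View pics/grip1.png

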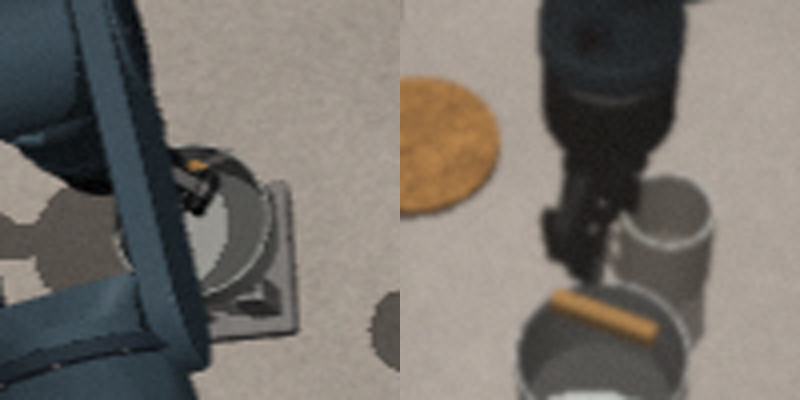

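The side crop shows the near fingertip at about (585,272), as projected. The bar runs from (555,297) to (657,335) below it, so the tool is lined up. Next: descend, close and lift.

```bash
python3 -m handwheel '[[[0.2,-0.1,-0.1,5,0,0,0],[0.2,-0.1,-0.1,8,0,0,0],[0.2,-0.1,-0.1,10,0,0,0],[0.2,-0.1,-0.1,10,0,0,0],[-1,-0.1,-0.1,10,0,0,0],[-1,-0.1,-0.1,10,0,0,0],[-1,-0.1,-0.1,10,0,0,0],[-1,-0.1,-0.1,10,0,0,0],[-1,-0.1,-0.1,10,0,0,0],[-1,-0.1,-0.1,10,0,0,0]]]'
```

```text
time_s: 3.95
eef_pos: [0.4774, 0.3112, 0.2269]
eef_rot: [-0.0, 0.983, -0.183, 0.001]
wrist_force: [-1.6, -3.8, 6.7]
opening: 0.148
grasp_force: 60.6
```

```bash
python3 -m handwheel '[[[-1,0,0,-1,0,0,0],[-1,0,0,-3,0,0,0],[-1,0,0,-6,0,0,0],[-1,0,0,-6,0,0,0]]]'; python3 - <<'E'
from h import *
rel([.6485,-.0125,.227],-111)
E
```

```text
time_s: 4.45
eef_pos: [0.4782, 0.3122, 0.288]
eef_rot: [-0.002, 0.983, -0.183, 0.002]
wrist_force: [-0.2, -0.4, -3.0]
opening: 0.151
grasp_force: 59.4
shift [27.56 24.18  6.12] rot [-0.2 -0.2 -0.1] rows>= 5.9
```

```bash
python3 -m handwheel '[[[-1,2,1.7,0,0,0,0],[-1,5,4.4,0,0,0,0],[-1,9,7.9,0,0,0,0],[-1,13.5,11.8,0,0,0,0],[-1,18,15.8,0,0,0,0],[-1,22,19.3,1,0,0,0],[-1,25,21.9,3,0,0,0],[-1,27,23.7,5,0,0,0],[-1,27.6,24.2,6,0,0,0],[-1,27.6,24.2,6,0,0,0]]]'; python3 - <<'E'
from h import *
rel([.6485,-.0125,.11],-111)
out=[]
W={}
for n,b in {"top":(215,125,315,225),"side":(180,160,280,260)}.items():
    c=camera(n); w=cloud(c); W[n]=w; out.append(cv2.resize(c["frame"][b[1]:b[3],b[0]:b[2]],(400,400),interpolation=cv2.INTER_CUBIC))
    if n=="side":
        d=w[150:262,180:290]; m=(d[...,2]>.165)&(d[...,2]<.21)&(abs(d[...,0]-.65)<.1)&(abs(d[...,1])<.1); print(n,m.sum(),cv2.minEnclosingCircle((d[m][:,:2]*1000).astype(np.float32)))
cv2.imwrite("pics/tr.png",np.hstack(out))
E
```

```text
time_s: 5.7
eef_pos: [0.646, -0.0134, 0.2234]
eef_rot: [-0.0, 0.983, -0.184, -0.002]
wrist_force: [-0.0, 0.2, -2.8]
opening: 0.153
grasp_force: 59.4
shift [ 0.24 -0.18 11.34] rot [ 0.   0.2 -0.2] rows>= 1.8
side 422 ((647.5968627929688, -9.8801908493042), 61.598297119140625)
```

View pics/tr.png

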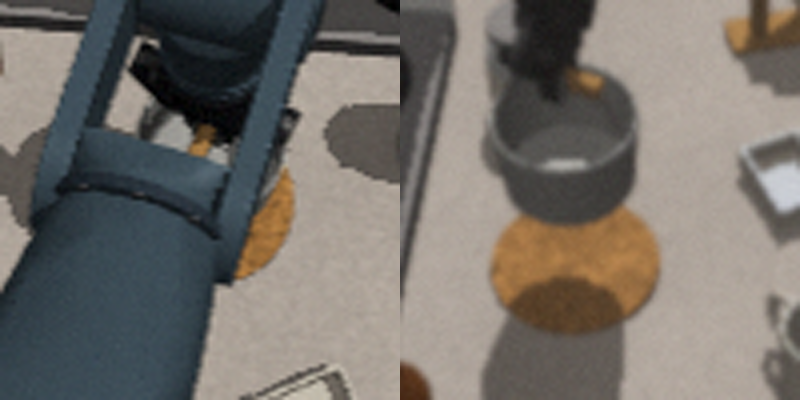

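The side crop shows the pail held level, straight above the trivet, which is at (575,265). Their centres agree to about 2 mm, so I lower it gently.

```bash
python3 -m handwheel '[[[-1,0.1,0,3,0,0,0],[-1,0.2,0,6,0,0,0],[-1,0.2,0,8.5,0,0,0],[-1,0.2,0,10,0,0,0],[-1,0.2,0,10.7,0,0,0],[-1,0.2,0,11,0,0,0],[-1,0.2,0,11,0,0,0]]]';python3 -m handwheel '[[[-1,0,0,0.15,0,0,0],[-1,0,0,0.3,0,0,0]]]'
```

```text
time_s: 6.68
eef_pos: [0.6495, -0.0146, 0.1163]
eef_rot: [-0.0, 0.983, -0.183, 0.001]
wrist_force: [-0.5, -0.2, -3.7]
opening: 0.154
grasp_force: 59.4
time_s: 6.92
eef_pos: [0.6492, -0.0147, 0.1129]
eef_rot: [-0.0, 0.983, -0.183, 0.0]
wrist_force: [0.1, -0.6, -3.6]
opening: 0.151
grasp_force: 59.4
```

```bash
python3 -m handwheel '[[[-1,0,0,0.1,0,0,0],[-1,0,0,0.2,0,0,0],[-1,0,0,0.2,0,0,0]]]';python3 -m handwheel '[[[-1,0,0,0.1,0,0,0],[-1,0,0,0.1,0,0,0]]]'
```

```text
time_s: 7.3
eef_pos: [0.6489, -0.0145, 0.1103]
eef_rot: [0.0, 0.983, -0.183, -0.0]
wrist_force: [0.4, -0.4, -3.4]
opening: 0.149
grasp_force: 59.4
time_s: 7.55
eef_pos: [0.6492, -0.0148, 0.11]
eef_rot: [0.0, 0.983, -0.183, 0.0]
wrist_force: [-1.7, -1.8, 1.0]
opening: 0.152
grasp_force: 60.0
```

```bash
python3 -m handwheel '[[[0.2,0,0,0,0,0,0],[0.2,0,0,0,0,0,0],[0.2,0,0,0,0,0,0],[0.2,0,0,-1,0,0,0],[0.2,0,0,-5,0,0,0],[0.2,0,0,-10,0,0,0],[1,0,0,-15,0,0,0],[1,0,0,-15,0,0,0]]]'; python3 - <<'E'
from h import *
rel([.40,-.335,.24],-74,25,16)
c=camera("side"); w=cloud(c)[140:262,170:290]; m=(w[...,2]>.07)&(w[...,2]<.095)&(abs(w[...,0]-.65)<.1)&(abs(w[...,1])<.1); print(m.sum(),cv2.minEnclosingCircle((w[m][:,:2]*1000).astype(np.float32)))
E
```

```text
time_s: 8.55
eef_pos: [0.6519, -0.015, 0.2665]
eef_rot: [0.0, 0.983, -0.183, 0.006]
wrist_force: [-0.3, 0.2, 0.3]
opening: 0.988
grasp_force: 0.0
shift [-11.99  38.93   2.45] rot [  8.2  23.5 -36.5] rows>= 6.5
195 ((650.8551025390625, -14.140016555786133), 62.1672477722168)
```

```bash
python3 -m handwheel '[[[1,-12,39,2.5,8.2,23.5,-36.5],[1,-12,39,2.5,8.2,23.5,-36.5],[1,-12,39,2.5,8.2,23.5,-36.5],[1,-12,39,2.5,8.2,23.5,-36.5],[1,-12,39,2.5,8.2,23.5,-36.5],[1,-12,39,2.5,8.2,23.5,-36.5],[1,-12,39,2.5,8.2,23.5,-36.5],[1,-12,39,2.5,8.2,23.5,-36.5],[1,-12,39,2.5,8.2,23.5,-36.5],[1,-12,39,2.5,8.2,23.5,-36.5]]]'; python3 - <<'E'
from h import *
rel([.4245,-.3335,.150],-74,25,16); rel([.465,-.3225,.059],-74,25,16)
c=camera("side"); b=(240,60,340,185)
cv2.imwrite("pics/pre.png",cv2.resize(c["frame"][b[1]:b[3],b[0]:b[2]],(480,600),interpolation=cv2.INTER_CUBIC))
E
```

```text
time_s: 9.85
eef_pos: [0.3964, -0.3341, 0.2335]
eef_rot: [-0.033, 0.968, 0.135, 0.209]
wrist_force: [0.6, -0.5, -0.0]
opening: 0.997
grasp_force: 0.0
shift [-0.98  0.78  8.72] rot [-0.4  0.5 -0.2] rows>= 1.4
shift [-0.93  0.9  18.74] rot [-0.4  0.5 -0.2] rows>= 3.0
```

View pics/pre.png

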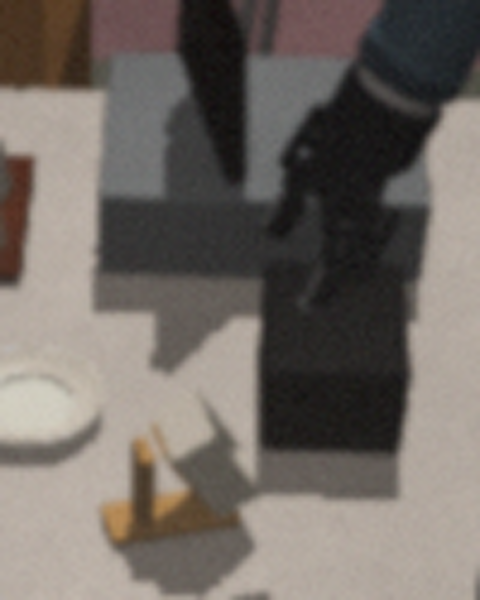

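The crop shows the tilted gripper at (330,200), above and behind the dish at (200,440), with its fingers either side of it. Next: approach and close.

```bash
python3 -m handwheel '[[[1,-1,0.9,5,-0.4,0.5,0],[1,-1,0.9,9,-0.4,0.5,0],[1,-1,0.9,13,-0.4,0.5,0],[1,-1,0.9,16,-0.4,0.5,0],[1,-1,0.9,18,-0.4,0.5,0],[1,-1,0.9,18.7,-0.4,0.5,0],[1,-1,0.9,18.7,-0.4,0.5,0]]]'; python3 - <<'E'
from h import *
out=[]
for n,b in {"top":(315,190,395,270),"side":(240,100,320,180)}.items():
    c=camera(n); out.append(cv2.resize(c["frame"][b[1]:b[3],b[0]:b[2]],(400,400),interpolation=cv2.INTER_CUBIC))
cv2.imwrite("pics/g2.png",np.hstack(out)); rel([.465,-.3225,.059],-74,25,16)
E
```

```text
time_s: 10.78
eef_pos: [0.4648, -0.3231, 0.06]
eef_rot: [-0.03, 0.967, 0.135, 0.214]
wrist_force: [-0.1, 0.8, 1.1]
opening: 1.007
grasp_force: 0.0
shift [-0.01 -0.16  0.2 ] rot [ 0.2  0.  -0.1] rows>= 0.0
```

View pics/g2.png

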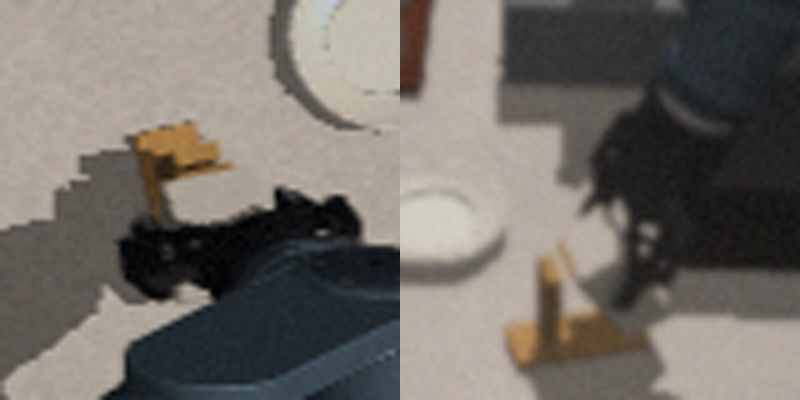

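Both crops show the fingers astride the dish: in the side view the near finger is at (630,270), over the dish's long side. I close.

```bash
python3 -m handwheel '[[[-1,0,-0.1,0.1,0,0,0],[-1,0,-0.1,0.1,0,0,0],[-1,0,-0.1,0.1,0,0,0],[-1,0,-0.1,0.1,0,0,0],[-1,0,-0.1,0.1,0,0,0]]]'
```

```text
time_s: 11.5
eef_pos: [0.4643, -0.323, 0.06]
eef_rot: [-0.029, 0.967, 0.135, 0.214]
wrist_force: [-3.6, 0.9, 7.4]
opening: 0.701
grasp_force: 58.7
```

```bash
python3 -m handwheel '[[[-1,0.8,0,-1.8,0,0,0],[-1,1.7,0,-3.6,0,0,0],[-1,3.4,0,-7.2,0,0,0],[-1,5.1,0,-11,0,0,0],[-1,5.1,0,-11,0,0,0]]]'; python3 - <<'E'
from h import *
rel([.331,-.19,.12],-120,-35,-30)
c=dict(np.load("top0.npz")); w=cloud(c)
for k,b in {"box":(375,250,430,295),"sugar":(310,140,340,172),"mug":(212,218,246,246)}.items():
    d=w[b[1]:b[3],b[0]:b[2]].reshape(-1,3); d=d[d[:,2]>.05]; print(k,np.percentile(d,1,0).round(3),np.percentile(d,99,0).round(3))
E
```

```text
time_s: 12.12
eef_pos: [0.4656, -0.3252, 0.185]
eef_rot: [-0.025, 0.967, 0.135, 0.216]
wrist_force: [0.1, -0.5, -3.1]
opening: 0.694
grasp_force: 59.6
shift [-11.07 -16.73   1.82] rot [  4.7 -56.9  47.7] rows>= 7.0
box [ 0.281 -0.552  0.055] [ 0.399 -0.405  0.098]
sugar [ 0.678 -0.244  0.051] [ 0.744 -0.177  0.118]
mug [0.392 0.048 0.051] [0.476 0.139 0.093]
```

```bash
python3 -m handwheel '[[[-1,-11,-16.7,1.8,4.7,-56.9,47.7],[-1,-11,-16.7,1.8,4.7,-56.9,47.7],[-1,-11,-16.7,1.8,4.7,-56.9,47.7],[-1,-11,-16.7,1.8,4.7,-56.9,47.7],[-1,-11,-16.7,1.8,4.7,-56.9,47.7],[-1,-11,-16.7,1.8,4.7,-56.9,47.7],[-1,-11,-16.7,1.8,4.7,-56.9,47.7],[-1,-11,-16.7,1.8,4.7,-56.9,47.7],[-1,-11,-16.7,1.8,4.7,-56.9,47.7],[-1,-11,-16.7,1.8,4.7,-56.9,47.7]]]'; python3 - <<'E'
from h import *
rel([.331,-.19,.015],-120,-35,-30)
w=cloud(camera("side"))[100:290,200:460].reshape(-1,3)
m=(abs(w[:,0]-.33)<.06)&(abs(w[:,1]+.19)<.07)&(w[:,2]>.08)
E
```

```text
time_s: 13.38
eef_pos: [0.3298, -0.1873, 0.118]
eef_rot: [-0.081, 0.921, -0.246, -0.292]
wrist_force: [-0.4, -0.6, -1.6]
opening: 0.699
grasp_force: 60.2
shift [6.14 0.23 8.28] rot [-0.2  0.2  0.2] rows>= 1.6
```

```bash
python3 -m handwheel '[[[-1,2.5,0.1,3.6,0,0,0],[-1,4.6,0.2,6.5,0,0,0],[-1,5.8,0.2,8.1,0,0,0],[-1,5.8,0.2,8.1,0,0,0]]]'; python3 - <<'E'
from h import *
rel([.331,-.19,.006],-120,-35,-30)
c=camera("side"); b=(240,110,360,230)
cv2.imwrite("pics/low.png",cv2.resize(c["frame"][b[1]:b[3],b[0]:b[2]],(600,600),interpolation=cv2.INTER_CUBIC))
E
```

```text
time_s: 13.92
eef_pos: [0.3288, -0.1883, 0.0176]
eef_rot: [-0.081, 0.92, -0.246, -0.294]
wrist_force: [0.5, 0.3, -1.2]
opening: 0.693
grasp_force: 60.1
shift [0.9  0.05 0.78] rot [-0.3  0.5  0.2] rows>= 0.2
```

View pics/low.png

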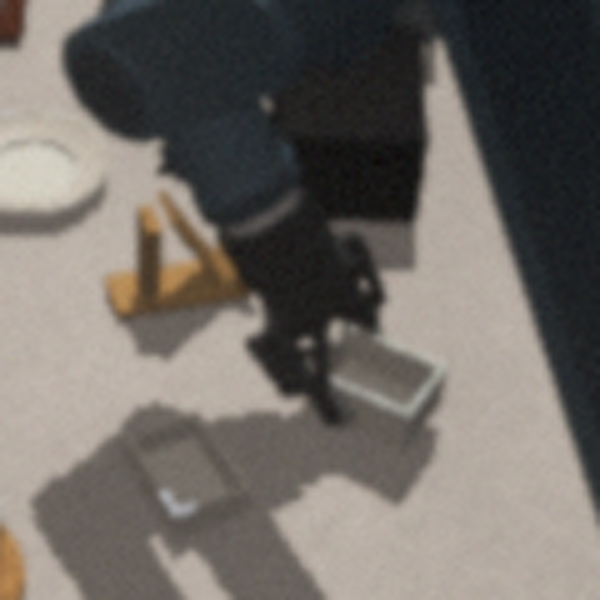

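The dish is level near (385,375), held towards its +x end, a few mm above the counter and clear of everything. I lower it in small steps.

```bash
python3 -m handwheel '[[[-1,0.25,0,0.35,0,0,0],[-1,0.45,0,0.65,0,0,0],[-1,0.5,0,0.7,0,0,0]]]';  python3 -m handwheel '[[[-1,0.1,0,0.15,0,0,0],[-1,0.2,0,0.3,0,0,0],[-1,0.2,0,0.3,0,0,0]]]'
```

```text
time_s: 14.35
eef_pos: [0.3298, -0.189, 0.0094]
eef_rot: [-0.081, 0.92, -0.246, -0.293]
wrist_force: [-0.4, 0.1, -2.7]
opening: 0.693
grasp_force: 60.1
time_s: 14.72
eef_pos: [0.3295, -0.1887, 0.0055]
eef_rot: [-0.081, 0.92, -0.246, -0.293]
wrist_force: [-0.3, 0.3, -2.1]
opening: 0.698
grasp_force: 60.1
```

```bash
python3 -m handwheel '[[[-1,0.06,0,0.08,0,0,0],[-1,0.12,0,0.16,0,0,0],[-1,0.12,0,0.16,0,0,0]]]'; python3 -m handwheel '[[[-1,0.06,0,0.08,0,0,0],[-1,0.12,0,0.16,0,0,0],[-1,0.12,0,0.16,0,0,0]]]'
```

```text
time_s: 15.1
eef_pos: [0.3296, -0.1888, 0.0035]
eef_rot: [-0.081, 0.92, -0.246, -0.293]
wrist_force: [-0.7, -0.2, -1.9]
opening: 0.698
grasp_force: 60.1
time_s: 15.48
eef_pos: [0.3296, -0.1888, 0.0015]
eef_rot: [-0.081, 0.92, -0.246, -0.293]
wrist_force: [0.6, -0.3, -1.4]
opening: 0.696
grasp_force: 60.1
```

```bash
python3 -m handwheel '[[[-1,0.06,0,0.08,0,0,0],[-1,0.06,0,0.08,0,0,0]]]'; python3 -m handwheel '[[[-1,0.06,0,0.08,0,0,0],[-1,0.06,0,0.08,0,0,0]]]'; python3 - <<'E'
from h import *
for n in("side","top"):
    w=cloud(camera(n)).reshape(-1,3)
    m=(abs(w[:,0]-.32)<.07)&(abs(w[:,1]+.18)<.08)&(w[:,2]>.03)&(w[:,2]<.06); z=w[m]; print(n,m.sum(), np.percentile(z[:,2],[5,25,50,75]).round(4))
E
```

```text
time_s: 15.72
eef_pos: [0.3297, -0.1888, 0.0009]
eef_rot: [-0.081, 0.92, -0.246, -0.293]
wrist_force: [-1.7, 0.5, 1.5]
opening: 0.699
grasp_force: 60.4
time_s: 15.98
eef_pos: [0.3297, -0.1889, 0.0008]
eef_rot: [-0.081, 0.92, -0.246, -0.294]
wrist_force: [-0.4, 1.9, 10.5]
opening: 0.696
grasp_force: 61.2
side 223 [0.0314 0.0356 0.0397 0.0499]Traceback (most recent call last):
  File "<stdin>", line 4, in <module>
    return _quantile_unchecked(
        a, q, axis, out, overwrite_input, method, keepdims, weights)
    return _ureduce(a,
                    func=_quantile_ureduce_func,
    ...<5 lines>...
                    overwrite_input=overwrite_input,
                    method=method)
    r = func(a, **kwargs)
    result = _quantile(arr,
                       quantiles=q,
    ...<2 lines>...
                       out=out,
                       weights=wgt)
    slices_having_nans = np.isnan(arr[-1, ...])
                                  ~~~^^^^^^^^^
IndexError: index -1 is out of bounds for axis 0 with size 0
```

```bash
python3 -m handwheel '[[[1,0,0,0,0,0,0],[1,0,0,0,0,0,0],[1,0,0,0,0,0,0],[1,0,0,0,0,0,0],[1,0,0,-1,0,0,0],[1,0,0,-4,0,0,0],[1,0,0,-8,0,0,0],[1,0,0,-12,0,0,0],[1,0,0,-12,0,0,0]]]'; python3 - <<'E'
from h import *
rel([.45,-.02,.2],-120,0,0)
E
```

```text
time_s: 17.2
eef_pos: [0.3926, -0.2264, 0.1002]
eef_rot: [-0.079, 0.921, -0.246, -0.29]
wrist_force: [-0.3, -0.9, -0.1]
opening: 1.004
grasp_force: 0.0
shift [-10.06 -20.78  -5.06] rot [-0.2 35.   0.1] rows>= 3.8
```

```bash
python3 -m handwheel '[[[1,-10,-10,-9,0,35,0],[1,-10,-10,-9,0,35,0],[1,-10,-10,-9,0,35,0],[1,-10,-10,-9,0,35,0],[1,-14,-34,-14,0,35,0],[1,-14,-34,-14,0,35,0],[1,-14,-34,-14,0,35,0],[1,-14,-34,-14,0,35,0],[1,-14,-34,-14,0,35,0],[1,-14,-34,-14,0,35,0]]]'; python3 - <<'E'
from h import *
out=[]
for n,b in {"top":(230,190,350,310),"side":(240,110,360,230)}.items():
    c=camera(n); np.savez(f"{n}2.npz",**c); w=cloud(c)[...]; 
    out.append(cv2.resize(c["frame"][b[1]:b[3],b[0]:b[2]],(400,400),interpolation=cv2.INTER_CUBIC))
    for k,(x,y,z0,z1) in {"deep":(.325,-.185,.03,.052),"shallow":(.464,-.114,.018,.04)}.items():
        m=(abs(w[...,0]-x)<.065)&(abs(w[...,1]-y)<.065)&(w[...,2]>z0)&(w[...,2]<z1); p=w[m]
        if len(p): print(n,k,len(p),[np.round(r,1) for r in cv2.minAreaRect((p[:,:2]*1000).astype(np.float32))],np.median(p[:,2]).round(4))
cv2.imwrite("pics/laid.png",np.hstack(out))
E
```

```text
time_s: 18.45
eef_pos: [0.5297, 0.0861, 0.2929]
eef_rot: [-0.003, 0.966, -0.259, -0.004]
wrist_force: [-0.2, -0.2, -0.1]
opening: 1.004
grasp_force: 0.0
top deep 122 [array([ 327.1, -187.6]), array([60. , 84.5]), np.float64(60.0)] 0.0391
top shallow 123 [array([ 463. , -115.3]), array([60.9, 84.2]), np.float64(28.3)] 0.0279
side deep 125 [array([ 329.5, -187. ]), array([67.2, 85.8]), np.float64(60.4)] 0.0363
side shallow 139 [array([ 466.4, -113.7]), array([62.7, 91.2]), np.float64(27.8)] 0.0253
```

View pics/laid.png

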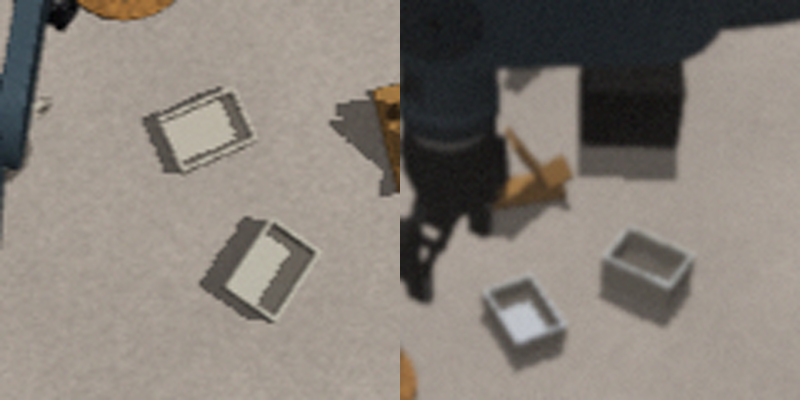

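Both dishes lie flat. In the top crop the shallow dish is at (203,130) and the deep dish at (267,270). Now I measure the guide tops and work out the regrasp.

```bash
python3 - <<'E'
from h import *
for n in("top","side"):
    w=cloud(dict(np.load(f"{n}2.npz")))
    for z0,z1 in((.02,.04),(.115,.135),(.09,.113)):
        m=(abs(w[...,0]-.475)<.085)&(abs(w[...,1]-.311)<.085)&(w[...,2]>z0)&(w[...,2]<z1); p=w[m]
        if len(p)>3: print(n,z0,len(p),[np.round(r,1) for r in cv2.minAreaRect((p[:,:2]*1000).astype(np.float32))],np.median(p[:,2]).round(4),p[:,:2].mean(0).round(4))
rel([.3275,-.1875,.12],-120); rel([.3275,-.1875,.005],-120)
E
```

```text
top 0.02 307 [array([473.3, 312.1]), array([131. ,  98.8]), np.float64(7.8)] 0.0302 [0.458  0.3003]
top 0.115 114 [array([475.3, 309.2]), array([104.5,  81.4]), np.float64(10.9)] 0.1238 [0.474  0.3114]
top 0.09 583 [array([472.9, 309.2]), array([100.3,  82.2]), np.float64(10.5)] 0.1018 [0.4747 0.3094]
side 0.02 683 [array([475.9, 314.3]), array([129.8,  99. ]), np.float64(10.1)] 0.0291 [0.4792 0.335 ]
side 0.115 154 [array([476. , 311.9]), array([102.5,  83.1]), np.float64(10.5)] 0.1231 [0.4751 0.3133]
side 0.09 724 [array([476. , 313.6]), array([102.2,  80.7]), np.float64(10.1)] 0.1006 [0.4762 0.3127]
shift [-3.68 33.79 17.23] rot [-0.2  0.5 -0.1] rows>= 6.1
shift [-3.58 33.83 28.73] rot [-0.2  0.5 -0.1] rows>= 7.1
```

```bash
python3 -m handwheel '[[[1,-3.6,33.8,12,-0.2,0.5,0],[1,-3.6,33.8,12,-0.2,0.5,0],[1,-3.6,33.8,12,-0.2,0.5,0],[1,-3.6,33.8,12,-0.2,0.5,0],[1,-3.6,33.8,12,-0.2,0.5,0],[1,-3.6,33.8,12,-0.2,0.5,0],[1,-3.6,33.8,17,-0.2,0.5,0],[1,-3.6,33.8,20,-0.2,0.5,0],[1,-3.6,33.8,20,-0.2,0.5,0]]]'; python3 - <<'E'
from h import *
rel([.3275,-.1875,.005],-120)
E
```

```text
time_s: 19.68
eef_pos: [0.3271, -0.1859, 0.0909]
eef_rot: [-0.002, 0.966, -0.26, -0.001]
wrist_force: [-0.7, 0.5, 0.1]
opening: 0.998
grasp_force: 0.0
shift [0.15 0.15 8.59] rot [-0.2  0.2 -0.2] rows>= 1.4
```

```bash
python3 -m handwheel '[[[1,0.1,0.1,4,-0.2,0.2,0],[1,0.1,0.1,7,-0.2,0.2,0],[1,0.1,0.1,8.5,-0.2,0.2,0],[1,0.1,0.1,8.6,-0.2,0.2,0],[-1,0.1,0.1,8.6,-0.2,0.2,0],[-1,0.1,0.1,8.6,-0.2,0.2,0],[-1,0.1,0.1,8.6,-0.2,0.2,0],[-1,0.1,0.1,8.6,-0.2,0.2,0]]]'
```

```text
time_s: 20.68
eef_pos: [0.3311, -0.1895, 0.0084]
eef_rot: [0.003, 0.966, -0.259, 0.003]
wrist_force: [-2.4, -0.1, 7.1]
opening: 0.691
grasp_force: 64.9
```

```bash
python3 -m handwheel '[[[-1,0,0,0,0,0,0],[-1,0,0,0,0,0,0]]]'; python3 -c "
from h import *
print(status.get_obs()['eef_pos'])"
```

```text
time_s: 20.92
eef_pos: [0.3312, -0.1895, 0.0084]
eef_rot: [0.003, 0.966, -0.259, 0.003]
wrist_force: [-2.0, 0.5, 8.1]
opening: 0.691
grasp_force: 64.9
[ 0.33118102 -0.18949967  0.0084451 ]
```

```bash
python3 -m handwheel '[[[-1,0,0,-1,0,0,0],[-1,0,0,-4,0,0,0],[-1,0,0,-9,0,0,0],[-1,0,0,-15,0,0,0],[-1,0,0,-19,0,0,0],[-1,0,0,-19,0,0,0]]]'; python3 - <<'E'
from h import *
rel([.479,.311,.19],-79.6); rel([.42,0,.2],-99)
E
```

```text
time_s: 21.68
eef_pos: [0.3312, -0.1891, 0.201]
eef_rot: [0.004, 0.966, -0.259, 0.006]
wrist_force: [-0.3, 0.2, -3.1]
opening: 0.692
grasp_force: 65.7
shift [-12.22 -50.71   0.69] rot [  0.5  -0.7 -40.4] rows>= 8.3
shift [-1.770e+00 -2.082e+01 -2.000e-02] rot [  0.4  -0.7 -21. ] rows>= 3.3
```

```bash
python3 -m handwheel '[[[-1,-12.2,-50.7,0.5,0.5,-0.7,-40.4],[-1,-12.2,-50.7,0.5,0.5,-0.7,-40.4],[-1,-12.2,-50.7,0.5,0.5,-0.7,-40.4],[-1,-12.2,-50.7,0.5,0.5,-0.7,-40.4],[-1,-12.2,-50.7,0.5,0.5,-0.7,-40.4],[-1,-12.2,-50.7,0.5,0.5,-0.7,-40.4],[-1,-12.2,-50.7,0.5,0.5,-0.7,-40.4],[-1,-12.2,-50.7,0.5,0.5,-0.7,-40.4],[-1,-12.2,-50.7,0.5,0.5,-0.7,-40.4],[-1,-12.2,-50.7,0.5,0.5,-0.7,-40.4]]]';python3 -m handwheel '[[[-1,0,0,0,0,0,0]]]'; python3 - <<'E'
from h import *
rel([.479,.311,.16],-79.6)
out=[]
for n,b in {"top":(105,145,205,245),"side":(210,210,330,330)}.items():
    c=camera(n); w=cloud(c); np.savez(f"{n}3.npz",**c)
    out.append(cv2.resize(c["frame"][b[1]:b[3],b[0]:b[2]],(400,400),interpolation=cv2.INTER_CUBIC))
    h=cv2.cvtColor(c["frame"],cv2.COLOR_BGR2HSV)
    for z0,z1 in((.205,.24),(.19,.24),(.115,.13)):
        m=(abs(w[...,0]-.475)<.08)&(abs(w[...,1]-.311)<.08)&(w[...,2]>z0)&(w[...,2]<z1)
        if z0>.18: m&=h[...,2]>70
        p=w[m]
        if len(p)>3: print(n,z0,len(p),[np.round(r,1) for r in cv2.minAreaRect((p[:,:2]*1000).astype(np.float32))],np.median(p[:,2]).round(4))
cv2.imwrite("pics/above.png",np.hstack(out))
E
```

```text
time_s: 22.92
eef_pos: [0.4763, 0.3134, 0.1882]
eef_rot: [-0.003, 0.996, 0.092, -0.005]
wrist_force: [-0.8, -0.3, -2.4]
opening: 0.694
grasp_force: 66.0
time_s: 23.05
eef_pos: [0.4765, 0.3115, 0.189]
eef_rot: [-0.003, 0.996, 0.09, -0.004]
wrist_force: [0.4, -0.6, -1.7]
opening: 0.689
grasp_force: 66.0
shift [0.26 0.11 2.89] rot [-0.4  0.5 -0. ] rows>= 0.5
top 0.205 57 [array([474.8, 309.4]), array([83.8, 61.4]), np.float64(9.7)] 0.2208
top 0.19 85 [array([475.1, 305.9]), array([86. , 64.4]), np.float64(6.9)] 0.2157
top 0.115 23 [array([435.7, 270.2]), array([15.5, 31. ]), np.float64(53.1)] 0.1245
side 0.205 216 [array([474.9, 311.6]), array([83.9, 63.7]), np.float64(10.5)] 0.2173
side 0.19 325 [array([474. , 316.7]), array([85.1, 72.5]), np.float64(12.3)] 0.2116
side 0.115 110 [array([475.8, 313.5]), array([102.3,  83. ]), np.float64(10.1)] 0.1233
```

View pics/above.png

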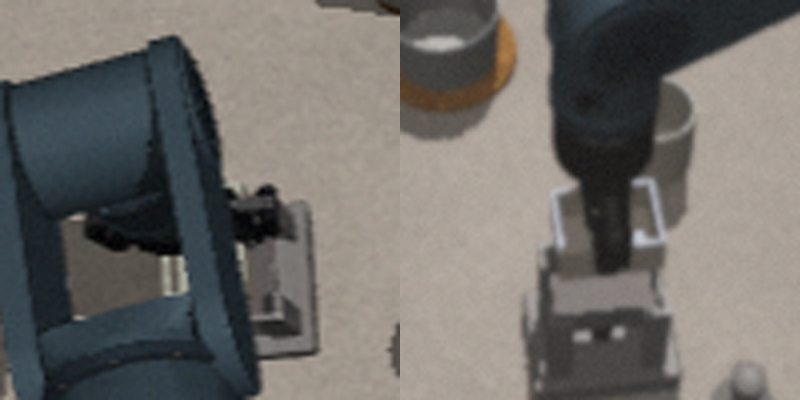

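The side crop shows the held dish at (610,215), centred over the guides; the measured offset is below 1 mm. This is my tenth and last picture. Next I lower the dish into the well.

```bash
python3 -m handwheel '[[[-1,0.1,0,2,-0.8,1.1,0],[-1,0.1,0,4,-0.8,1.1,0],[-1,0.1,0,5,-0.8,1.1,0],[-1,0.1,0,6,-0.8,1.1,0],[-1,0.1,0,7,-0.8,1.1,0],[-1,0.1,0,7,-0.8,1.1,0]]]'; python3 - <<'E'
from h import *
rel([.4773,.3117,.0934],-79.6)
E
```

```text
time_s: 23.9
eef_pos: [0.4776, 0.3128, 0.1193]
eef_rot: [0.003, 0.996, 0.09, 0.006]
wrist_force: [-0.9, -0.6, -2.4]
opening: 0.693
grasp_force: 66.0
shift [-0.08  0.08  2.59] rot [ 0.4 -0.7 -0. ] rows>= 0.4
```

```bash
python3 -m handwheel '[[[-1,0,0.1,0.7,0,0,0],[-1,0,0.1,1.2,0,0,0],[-1,0,0.1,1.6,0,0,0],[-1,0,0.1,2,0,0,0],[-1,0,0.1,2.3,0,0,0],[-1,0,0.1,2.3,0,0,0]]]'
```

```text
time_s: 24.65
eef_pos: [0.4788, 0.3121, 0.0973]
eef_rot: [0.003, 0.996, 0.091, 0.007]
wrist_force: [-1.4, -0.7, 1.8]
opening: 0.693
grasp_force: 66.8
```

```bash
python3 -m handwheel '[[[-1,0,0,0.2,0,0,0],[-1,0,0,0.35,0,0,0],[-1,0,0,0.35,0,0,0]]]'; python3 - <<'E'
from h import *
print(status.get_obs()["eef_pos"])
for n in("side","top"):
    w=cloud(camera(n))
    m=(abs(w[...,0]-.475)<.06)&(abs(w[...,1]-.312)<.055)&(w[...,2]>.115)&(w[...,2]<.14); p=w[m]
    a=np.radians(10.4); x=(p[:,0]-.476)*np.cos(a)+(p[:,1]-.3118)*np.sin(a); y=-(p[:,0]-.476)*np.sin(a)+(p[:,1]-.3118)*np.cos(a)
    i=(abs(x)<.043)&(abs(y)<.031); g=((abs(x)>.0465)|(abs(y)>.0365))
    print(n,"dish rim",i.sum(),np.median(p[i,2]),"guides",g.sum(),np.median(p[g,2]))
    for s in(-1,1):
        k=i&(s*x>.037); print("  end",s,k.sum(),np.median(p[k,2]) if k.any() else 0)
E
```

```text
time_s: 25.02
eef_pos: [0.4788, 0.3121, 0.0939]
eef_rot: [0.003, 0.996, 0.091, 0.007]
wrist_force: [-0.6, -0.7, 3.3]
opening: 0.691
grasp_force: 67.0
[0.47882997 0.312135   0.09388286]
side dish rim 137 0.12340992602841294 guides 113 0.1228206928799973
  end -1 37 0.12368058849738639
  end 1 32 0.12443440062296507
top dish rim 32 0.12468687759721953 guides 43 0.12398449980958959
  end -1 4 0.12239890066585579
  end 1 5 0.1266708754728918
```

```bash
python3 -m handwheel '[[[-1,0,0,0.06,0,0,0],[-1,0,0,0.06,0,0,0],[1,0,0,0.06,0,0,0],[1,0,0,0.06,0,0,0],[1,0,0,0.06,0,0,0],[1,0,0,0.06,0,0,0],[1,0,0,-1,0,0,0],[1,0,0,-5,0,0,0],[1,0,0,-11,0,0,0],[1,0,0,-11,0,0,0]]]'; cat >> h.py <<'E'
def flush(zlo=.11,zhi=.14):
  for n in("side","top"):
    w=cloud(camera(n))
    m=(abs(w[...,0]-.475)<.06)&(abs(w[...,1]-.312)<.055)&(w[...,2]>zlo)&(w[...,2]<zhi); p=w[m]
    a=np.radians(10.4); x=(p[:,0]-.476)*np.cos(a)+(p[:,1]-.3118)*np.sin(a); y=-(p[:,0]-.476)*np.sin(a)+(p[:,1]-.3118)*np.cos(a)
    i=(abs(x)<.043)&(abs(y)<.031); g=((abs(x)>.0465)|(abs(y)>.0365))&(p[:,2]<.135)
    print(n,"dish rim",i.sum(),np.median(p[i,2]).round(4),"guides",g.sum(),np.median(p[g,2]).round(4),
      [np.median(p[i&k,2]).round(4) for k in(x<-.036,x>.036,y<-.025,y>.025)])
E
python3 - <<'E'
from h import *
flush(); rel([.4635,-.1145,.15],-62)
E
```

```text
time_s: 26.38
eef_pos: [0.4805, 0.314, 0.2105]
eef_rot: [0.001, 0.996, 0.091, 0.013]
wrist_force: [1.1, -0.4, 1.0]
opening: 1.002
grasp_force: 0.0
side dish rim 213 0.1217 guides 138 0.1224 [np.float64(0.123), np.float64(0.123), np.float64(0.1208), np.float64(0.1211)]
top dish rim 34 0.124 guides 35 0.1233 [np.float64(0.1243), np.float64(0.1216), np.float64(0.124), np.float64(nan)]
shift [-9.17 41.73  5.62] rot [  0.5  -0.9 -17.6] rows>= 6.9
  return _methods._mean(a, axis=axis, dtype=dtype,
  ret = ret.dtype.type(ret / rcount)
```

```bash
python3 - <<'E'
from h import *
print(status.get_obs()["q"]); rel([.464,-.1148,.15],-152)
E
```

```text
[ 0.37733003  0.18739897  1.65429113 -0.00986433  1.28535424  1.76947709]
shift [-9.13 41.77  5.62] rot [-0.3 -1.  72.4] rows>= 6.9
```

```bash
python3 -m handwheel '[[[1,-9.1,41.8,3,-0.3,-1,72.4],[1,-9.1,41.8,3,-0.3,-1,72.4],[1,-9.1,41.8,3,-0.3,-1,72.4],[1,-9.1,41.8,3,-0.3,-1,72.4],[1,-9.1,41.8,3,-0.3,-1,72.4],[1,-9.1,41.8,3,-0.3,-1,72.4],[1,-9.1,41.8,6,-0.3,-1,72.4],[1,-9.1,41.8,8,-0.3,-1,72.4],[1,-9.1,41.8,8,-0.3,-1,72.4],[1,-9.1,41.8,8,-0.3,-1,72.4]]]'; python3 - <<'E'
from h import *
rel([.464,-.1148,.002],-152)
E
```

```text
time_s: 27.72
eef_pos: [0.4639, -0.1148, 0.1253]
eef_rot: [0.001, 0.857, -0.515, -0.001]
wrist_force: [0.8, 0.5, -0.4]
opening: 0.998
grasp_force: 0.0
shift [ 1.000e-02 -5.000e-02  1.233e+01] rot [0.2 0.  0. ] rows>= 2.0
```

```bash
python3 -m handwheel '[[[1,0,0,5,0,0,0],[1,0,0,9,0,0,0],[1,0,0,11.5,0,0,0],[1,0,0,12.2,0,0,0],[1,0,0,12.2,0,0,0],[-1,0,0,12.2,0,0,0],[-1,0,0,12.2,0,0,0],[-1,0,0,12.2,0,0,0],[-1,0,0,12.2,0,0,0],[-1,0,0,12.2,0,0,0]]]'; python3 -m handwheel '[[[-1,0,0,0,0,0,0]]]'
```

```text
time_s: 28.98
eef_pos: [0.465, -0.1162, 0.0049]
eef_rot: [0.001, 0.857, -0.515, 0.001]
wrist_force: [-0.9, 0.8, 7.1]
opening: 0.69
grasp_force: 65.0
time_s: 29.1
eef_pos: [0.465, -0.1162, 0.0049]
eef_rot: [0.001, 0.857, -0.515, 0.001]
wrist_force: [-0.4, 0.5, 7.3]
opening: 0.686
grasp_force: 65.0
```

```bash
python3 -m handwheel '[[[-1,0,0,-1,0,0,0],[-1,0,0,-4,0,0,0],[-1,0,0,-9,0,0,0],[-1,0,0,-14,0,0,0],[-1,0,0,-18,0,0,0],[-1,0,0,-18,0,0,0]]]'; python3 - <<'E'
from h import *
rel([.477,.3117,.185],-79.6)
E
```

```text
time_s: 29.85
eef_pos: [0.4664, -0.1165, 0.1877]
eef_rot: [0.001, 0.857, -0.515, 0.004]
wrist_force: [0.5, 0.7, -1.9]
opening: 0.687
grasp_force: 65.1
shift [-3.731e+01 -2.103e+01  3.000e-02] rot [  0.2  -0.4 -72.4] rows>= 6.9
```

```bash
python3 -m handwheel '[[[-1,-37.3,-21,0,0,0,-72.4],[-1,-37.3,-21,0,0,0,-72.4],[-1,-37.3,-21,0,0,0,-72.4],[-1,-37.3,-21,0,0,0,-72.4],[-1,-37.3,-21,0,0,0,-72.4],[-1,-37.3,-21,0,0,0,-72.4],[-1,-37.3,-21,0,0,0,-72.4],[-1,-37.3,-21,0,0,0,-72.4],[-1,-37.3,-21,0,0,0,-72.4],[-1,-37.3,-21,0,0,0,-72.4]]]';python3 -m handwheel '[[[-1,0,0,0,0,0,0]]]'; python3 - <<'E'
from h import *
rel([.477,.3117,.13],-79.6)
for n in("top","side"):
    c=camera(n); w=cloud(c); h=cv2.cvtColor(c["frame"],cv2.COLOR_BGR2HSV)
    for z0,z1 in((.196,.23),(.115,.13)):
        m=(abs(w[...,0]-.475)<.08)&(abs(w[...,1]-.311)<.08)&(w[...,2]>z0)&(w[...,2]<z1)
        if z0>.18: m&=h[...,2]>70
        p=w[m]
        if len(p)>3: print(n,z0,len(p),[np.round(r,1) for r in cv2.minAreaRect((p[:,:2]*1000).astype(np.float32))],np.median(p[:,2]).round(4))
E
```

```text
time_s: 31.1
eef_pos: [0.4744, 0.3113, 0.182]
eef_rot: [0.001, 0.996, 0.09, -0.002]
wrist_force: [0.2, -0.4, -1.5]
opening: 0.689
grasp_force: 65.3
time_s: 31.22
eef_pos: [0.4748, 0.3114, 0.1825]
eef_rot: [0.001, 0.996, 0.089, -0.001]
wrist_force: [-0.3, 0.6, -2.3]
opening: 0.693
grasp_force: 65.3
shift [0.23 0.   5.25] rot [ 0.1  0.2 -0.1] rows>= 0.8
top 0.196 59 [array([473.9, 306.9]), array([82.3, 66.5]), np.float64(8.6)] 0.2045
top 0.115 61 [array([478.6, 283.7]), array([100.5,  26.6]), np.float64(11.2)] 0.1245
side 0.196 167 [array([474.5, 313.1]), array([83.6, 63.8]), np.float64(10.5)] 0.2037
side 0.115 236 [array([476.6, 311. ]), array([102.2,  83.8]), np.float64(10.8)] 0.1225
```

```bash
python3 -m handwheel '[[[-1,0.15,0,2,0,0.4,0],[-1,0.15,0,3.5,0,0.4,0],[-1,0.15,0,4.5,0,0.4,0],[-1,0.15,0,5,0,0.4,0],[-1,0.15,0,5.5,0,0.4,0],[-1,0.15,0,5.5,0,0.4,0]]]'; python3 -m handwheel '[[[-1,0,0,0.4,0,0,0],[-1,0,0,0.8,0,0,0],[-1,0,0,0.8,0,0,0]]]'
```

```text
time_s: 32.08
eef_pos: [0.4761, 0.3129, 0.1277]
eef_rot: [0.0, 0.996, 0.09, 0.003]
wrist_force: [-0.3, -0.3, -1.6]
opening: 0.685
grasp_force: 65.4
time_s: 32.45
eef_pos: [0.4764, 0.313, 0.1196]
eef_rot: [0.0, 0.996, 0.09, 0.003]
wrist_force: [0.8, -0.4, 0.9]
opening: 0.687
grasp_force: 65.7
```

```bash
python3 -m handwheel '[[[-1,0,0.1,0.4,0,0,0],[-1,0,0.1,0.8,0,0,0],[-1,0,0.1,1.2,0,0,0],[-1,0,0.1,1.4,0,0,0],[-1,0,0.1,1.4,0,0,0]]]'
```

```text
time_s: 33.08
eef_pos: [0.4766, 0.3123, 0.1057]
eef_rot: [-0.0, 0.996, 0.09, 0.003]
wrist_force: [-0.3, 3.1, 2.8]
opening: 0.688
grasp_force: 65.9
```

```bash
python3 -W ignore -c "
from h import *
flush()"
```

```text
side dish rim 165 0.1258 guides 143 0.1228 [np.float64(0.1267), np.float64(0.1272), np.float64(0.1223), np.float64(0.1255)]
top dish rim 46 0.1266 guides 54 0.1258 [np.float64(0.1285), np.float64(0.1269), np.float64(0.1269), np.float64(0.1242)]
```

```bash
python3 -m handwheel '[[[-1,0,-0.05,0.2,0,0,0],[-1,0,-0.05,0.38,0,0,0],[-1,0,-0.05,0.38,0,0,0]]]';python3 -W ignore -c "
from h import *
flush()"
```

```text
time_s: 33.55
eef_pos: [0.4765, 0.3122, 0.1019]
eef_rot: [0.0, 0.996, 0.09, 0.003]
wrist_force: [0.7, 0.5, 4.9]
opening: 0.687
grasp_force: 66.1
side dish rim 161 0.122 guides 139 0.1224 [np.float64(0.1237), np.float64(0.122), np.float64(0.1213), np.float64(0.1223)]
top dish rim 40 0.1231 guides 48 0.1239 [np.float64(0.1235), np.float64(0.1196), np.float64(0.1231), np.float64(0.1281)]
```

Flush both by the tool height and in the images. I release, retreat and check.

```bash
python3 -m handwheel '[[[1,0,0,0,0,0,0],[1,0,0,0,0,0,0],[1,0,0,0,0,0,0],[1,0,0,0,0,0,0],[1,0,0,-1,0,0,0],[1,0,0,-5,0,0,0],[1,0,0,-11,0,0,0],[1,-12,10,-17,0,0,0],[1,-12,10,-17,0,0,0],[1,-12,10,-17,0,0,0]]]';python3 -W ignore - <<'E'
from h import *
flush()
for n in("side","top"):
    w=cloud(camera(n)); v=cloud(dict(np.load(f"{n}0.npz")))
    for k,(x,y,z0,z1,r) in {"pail":(.65,-.013,.07,.1,.09),"mug":(.44,.095,.07,.1,.08),"guides+rim":(.476,.311,.11,.135,.07)}.items():
        for t,q in(("now",w),("start",v)):
            m=(abs(q[...,0]-x)<r)&(abs(q[...,1]-y)<r)&(q[...,2]>z0)&(q[...,2]<z1)
            if m.sum()>20: print(n,k,t,m.sum(),np.round(cv2.minEnclosingCircle((q[m][:,:2]*1000).astype(np.float32))[0],1))
E
```

```text
time_s: 34.9
eef_pos: [0.3742, 0.1912, 0.273]
eef_rot: [0.0, 0.996, 0.091, 0.003]
wrist_force: [0.4, -0.2, 0.0]
opening: 1.0
grasp_force: 0.0
side dish rim 237 0.122 guides 142 0.1221 [np.float64(0.1227), np.float64(0.1235), np.float64(0.1208), np.float64(0.1224)]
top dish rim 62 0.1221 guides 32 0.1245 [np.float64(nan), np.float64(0.1223), np.float64(0.1232), np.float64(0.1236)]
side pail now 210 [650.9 -15.4]
side mug now 189 [437.4  99.3]
side mug start 189 [437.4  98.8]
side guides+rim now 449 [476.1 313.8]
side guides+rim start 743 [475.3 316.3]
top pail now 170 [648.  -16.1]
top mug now 127 [436.8  91.4]
top mug start 135 [437.7  92.8]
top guides+rim now 121 [514.4 316.6]
top guides+rim start 635 [470.2 308.7]
```

```bash
python3 -c "
from h import *
print(ctrl.hand_in())"
```

```text
the job is handed in; nothing more can be done
None
```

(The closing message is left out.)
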